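# Stack two hull layers over the pins of a model boat's building stand

### The job

Dry-stack the layered boat hull on its building stand: thread the dark, narrower layer over both steel pins and push it right down onto the red keel layer, then thread the white, wider layer over both pins and down flat on top of it. Both layers must point their bows the same way as the red keel's bow and be left lying fully home, and the two small paint pots and the cork block must be left where they are.

Things in the scene. Friction and masses are not known exactly. Their poses are not given: they have to be found in the camera images.
- narrow_lift: loose dark brown boat-shaped plate, 158 mm long, 44 mm beam, 14 mm thick, about 60 g, flat on the table at first; goes on first. Origin: underside, midway between its holes. x points to the pointed bow (at x=+91 mm; blunt stern at -67), z up. Sides straight and parallel from x=-55 to +55 mm: grip across the beam. Two 13 mm through-holes at x=+42 and -42 mm, y=0
- wide_lift: loose white-painted boat-shaped plate, 158 mm long, 56 mm beam, 14 mm thick, about 75 g, flat on the table at first; goes on second, on the dark one. Origin: underside, midway between its holes. x points to the pointed bow (at x=+91 mm; blunt stern at -67), z up. Sides straight and parallel from x=-55 to +55 mm: grip across the beam. Two 13 mm through-holes at x=+42 and -42 mm, y=0
- stand: fixed stand: board 186 x 70 x 10 mm, on it the raised red boat-shaped keel (34 mm beam), its top 44 mm above the table. Two upright 10 mm steel pins at x=+42 and -42 mm, y=0, rise 42 mm from the keel top (tips at 86 mm; last 8 mm taper to 4 mm). Origin: on the table midway between the pins; x points to the keel's bow (x=+91 mm; stern -67), z up. Beside the keel is finger room
- keel_seat_bow (a point): root of the bow-end pin, on its axis at the top of the red keel, 44 mm above the table; where the underside of the dark layer's bow hole comes to lie
- keel_seat_stern (a point): root of the stern-end pin, on its axis at the top of the red keel, 44 mm above the table
- upper_seat_bow (a point): point on the bow-end pin's axis 58 mm above the table; where the underside of the white layer's bow hole comes to lie
- upper_seat_stern (a point): point on the stern-end pin's axis 58 mm above the table
- narrow_lift_hole_bow (a point): centre of the bow-end hole of the dark layer, at its underside
- narrow_lift_hole_stern (a point): centre of the stern-end hole of the dark layer, at its underside
- wide_lift_hole_bow (a point): centre of the bow-end hole of the white layer, at its underside
- wide_lift_hole_stern (a point): centre of the stern-end hole of the white layer, at its underside
- basket_left: fixed white wire basket full of tools, about 200 x 150 mm and up to 130 mm high, always between the two places where the layers start: carry things over it; origin centre of its underside
- red_pot: bystander: small red-lidded paint pot, 32 mm diameter, 42 mm tall, upright; origin centre of its underside
- blue_pot: bystander: small blue-lidded paint pot, 32 mm diameter, 42 mm tall, upright; origin centre of its underside
- cork_block: bystander: cork sanding block 36 x 70 x 26 mm; origin centre of its underside
Things that resemble listed ones, but are neither listed nor needed, are in the scene too. There is more than one size of the wide_lift; the one meant has the size given above.

How it is judged (in metres and radians):
On the way, in this order (a step that is already met when the one before it is completed fails the run):
1. the dark, narrower layer lies over both pins, down on the red keel, bow to bow (distance between narrow_lift_hole_bow and keel_seat_bow below 0.004 m and distance between narrow_lift_hole_stern and keel_seat_stern below 0.004 m), for 0.2 s.
2. the white, wider layer lies over both pins, down on the dark one, bow to bow (distance between wide_lift_hole_bow and upper_seat_bow below 0.004 m and distance between wide_lift_hole_stern and upper_seat_stern below 0.004 m), for 0.2 s.
At the end, for the whole second after the job is handed in: The dark layer lies over both pins on the red keel and the white layer over both pins on the dark one, bows with the keel's bow; the underside centre of each hole is within 4 mm of its seat point on its pin, and both layers are at rest (all of step 1 and all of step 2 and linear speed of each of narrow_lift, wide_lift below 0.02 m/s); the robot touches nothing.
It fails at once if a paint pot or the cork block is shifted by more than 20 mm (distance of any of red_pot, blue_pot, cork_block from where it was at the start of the episode above 0.02 m).
It also fails if it takes over 72 s, if anything falls off the work surface, if the arm or the gripper's body presses on something with over 40 N, if the wrist force passes 120 N, or if a joint passes its speed limit or range.

### The arm

A 6-joint arm with a two-finger parallel gripper is mounted at the origin on a cart in front of the work surface, level with it; the furniture and walls round the work are solid. World frame = base frame: x ahead of the robot, y to its left, z up, the work surface at z = 0. Lengths are in mm, angles in rad, forces in N, time in s.
With the tool pointing down it reaches from about 300 to 775 mm from the base axis. Payload 14.6 kg.
Tool frame: the origin (TCP) lies at the centre of the arm's flange, where the gripper is bolted on; the fingertips stand 199 mm ahead of it and the grasp point (between the pads) lies 180 mm ahead of it; z points along the fingers, y is the line along which they close (so a half turn about z gives the same grasp; the last joint's range is limited). The gripper opens to 94 mm and grips with 3 to 60 N. Pads are 16 mm wide; open, the fingers measure 119 mm over their backs; the gripper's body (75 mm by 177 mm) begins 78 mm behind the grasp point.
Start: joints at [1.255, 0.3, 1.521, -0, 1.321, -0.067], TCP at [135.431, 533.057, 404.646] pointing down, gripper open.
Joint ranges: [-3.03, 3.03], [-0.79, 2.21], [0.23, 2.52], [-1.04, 4.18], [0, 3.07], [-2.55, 2.55]. Speed limits (rad/s): [2.22, 2.22, 2.57, 3.14, 3.14, 3.14].

### API

Orientations are given as [roll, pitch, yaw] about the fixed x, y, z axes, in that order (R = Rz(yaw) Ry(pitch) Rx(roll)).
In Python, from cell import manip, optics, workorder gives the robot as it stands.
- The arm moves only by the tool step_arm, never from a script. Its argument "increments" is a list that holds one entry, the list of rows, each a list of 7 numbers: the turn, a rotation vector about the tool's x, y, z as a fraction of full scale, then the shift along the tool's x, y, z as a fraction of full scale, then the closure, from -1 (fully open) to 1 (shut). In form: [[[wx, wy, wz, tx, ty, tz, fingers], ...]]. A call has 1 to 5 rows; each row shifts and turns the commanded pose from where the row before left it, along the tool's axes as they then stand; what a row does not reach is not made up. Full scale, the value 1, is 40 mm for a shift and 45 degrees for a turn. A row lasts 1/10 s, in which the tool goes at most 50 mm and 8.59 degrees, less where a joint would pass 70% of its speed; a pose out of reach is approached as far as the arm can. A call with a number of a shift or a turn outside -1 to 1 is refused whole. A call with a gripper value outside its range is refused whole. The fingers move at their own pace and stop on an object; "newtons" is the grip in N (left out, the last holds). Time passes only in rows, so rows that do not move let the fingers close. It gives the time, the measured TCP pose, the force, the opening and the grip force at its end, in the units of the state.
- manip.read_state(): the state, without advancing time (a new reading comes with each control period).
- optics.camera(name): name is "side" or "top" or "wrist"; returns a dict with "frame" (400x640x3 uint8, red, green, blue), "range_z" (400x640 float32, mm along the optical axis (not along the pixel's ray), 0 where there is no reading), "mtx" (3x3 intrinsics, pixels), "cam_to_world" (4x4, takes a point from camera to world coordinates). Camera axes: x right, y down, z forward; pixel columns grow to the right and rows downward; lengths in mm; the calibration is good to about 2 mm. A picture is of the moment at which its call begins.
- workorder.sign_off(): hands the job in; it is judged then, once.
The state is a dict: "clock": time; "joints": joint angles; "qd": joint speeds; "effort": joint torques, N m; "eef_pos": TCP position; "eef_rot": TCP orientation; "wrist_force": force on the tool from outside, world axes, zero at the start; "moment": the same for the moment, N m; "finger_gap": finger opening in mm; "finger_force": force on a finger pad.
Only numpy, scipy, OpenCV 4.12 (cv2) and the standard library are available. Lean on these libraries where they do the work, as an engineer would, in place of code of your own. Each camera call takes 0.05 s, during which the arm holds its last target. There are 200 camera calls.

## Working session

There is one attempt and no reset: what is moved stays moved. The work goes in short steps, Python scripts to look and compute and a tool call to move; the robot and the scene stay as the last step left them, time stands still between calls to the robot, and variables do not carry over. Pictures are saved under pics/ and viewed, at most 10 in all, crops included, and the job is handed in when it is done.

Besides the shell and the picture viewer there is one more tool, called after ">>>" as name([rows], argument=value, ...), one row to a line, values as JSON. step_arm: Moves the arm, as the interface text tells. Its arguments: {"type":"object","properties":{"increments":{"type":"array","items":{"type":"array","items":{"type":"array","items":{"type":"number"}}}},"newtons":{"type":"number"}},"required":["increments"]}

```bash
mkdir -p pics
cat > h.py <<'E'
import numpy as np, cv2
from cell import manip, optics, workorder
def snap(n):
    c=optics.camera(n); return c
def pt(c,u,v,z=None):
    K=c["mtx"];T=c["cam_to_world"]
    r=np.linalg.inv(K)@[u,v,1.]
    if z is None:
        return (T@np.append(r*c["range_z"][int(v),int(u)],1))[:3]
    d=T[:3,:3]@r;o=T[:3,3]
    return o+d*(z-o[2])/d[2]
def cloud(c):
    h,w=c["range_z"].shape
    u,v=np.meshgrid(np.arange(w),np.arange(h))
    r=np.stack([u,v,np.ones_like(u)],-1)@np.linalg.inv(c["mtx"]).T*c["range_z"][...,None]
    return r@c["cam_to_world"][:3,:3].T+c["cam_to_world"][:3,3]
def save(c,n): cv2.imwrite("pics/"+n,c["frame"][...,::-1])
E
python3 - <<'E'
from h import *
for n in("top","side"):
    c=snap(n);save(c,n+"0.png");np.savez("%s0.npz"%n,**c);print(n,c["cam_to_world"].round(2).tolist(),c["mtx"].round(1).tolist())
print(manip.read_state())
E
```

```text
top [[-0.03, -1.0, 0.08, 417.43], [-1.0, 0.03, 0.01, -23.72], [-0.01, -0.08, -1.0, 1361.8], [0.0, 0.0, 0.0, 1.0]] [[372.9, 0.0, 324.8], [0.0, 372.9, 201.8], [0.0, 0.0, 1.0]]
side [[1.0, 0.06, -0.06, 594.56], [0.08, -0.53, 0.84, -924.71], [0.02, -0.84, -0.53, 642.56], [0.0, 0.0, 0.0, 1.0]] [[378.2, 0.0, 317.8], [0.0, 378.2, 196.9], [0.0, 0.0, 1.0]]
{'clock': 0.1, 'joints': array([ 1.25543135e+00,  3.00427885e-01,  1.52151307e+00,  5.46865251e-06,
        1.32071829e+00, -6.66008972e-02]), 'qd': array([-0.00015767, -0.00068125, -0.0012888 ,  0.00075356,  0.00196898,
       -0.00025436]), 'effort': array([ 1.03960112e-03, -5.32647014e+01, -3.53279793e+01,  7.10196700e-02,
        2.35724525e-02, -7.41116310e-05]), 'eef_pos': array([135.40807747, 533.043326  , 404.13869767]), 'eef_rot': array([-3.14052879e+00, -7.62682580e-05,  2.89282718e+00]), 'wrist_force': array([-0.19431397,  0.14282421, -0.14541502]), 'moment': array([ 0.03932004,  0.01005831, -0.0216613 ]), 'finger_force': 0.0, 'finger_gap': 94.23771544828685}
```

View pics/top0.png

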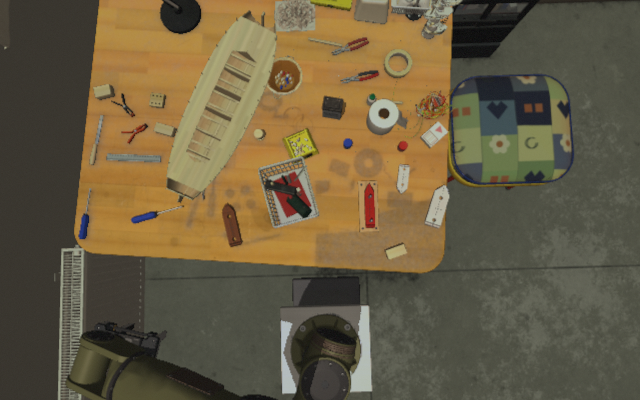

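View pics/side0.png

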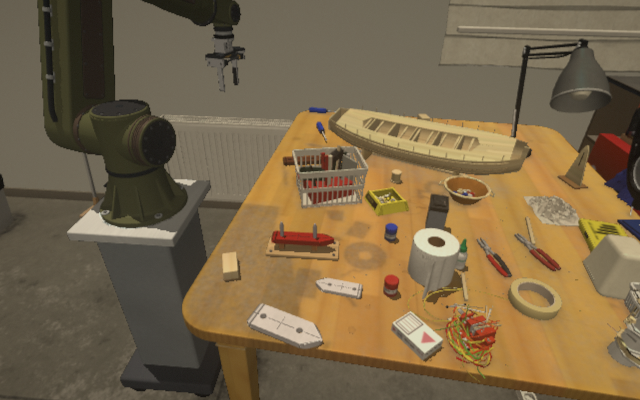

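Top view candidates: the dark layer is the only brown boat plate, at (232,225). For the white layer there are two: large at (437,206) and small at (403,178), and the large one fits 158 mm. The stand is at (369,206). Pots are at (348,144) and (403,146), and cork at (396,251). Next I measure these and check a close crop.

```bash
cat > m.py <<'E'
from h import *
c=dict(np.load("top0.npz"));f=c["frame"];hsv=cv2.cvtColor(f,cv2.COLOR_RGB2HSV)
def blob(mask,box,z,name):
    x0,y0,x1,y1=box;m=np.zeros(mask.shape,np.uint8);m[y0:y1,x0:x1]=mask[y0:y1,x0:x1]
    n,l,s,_=cv2.connectedComponentsWithStats(m);i=1+np.argmax(s[1:,4])
    v,u=np.nonzero(l==i)
    P=np.array([pt(c,a,b,z) for a,b in zip(u,v)])[:,:2]
    r=cv2.minAreaRect(P.astype(np.float32));mu=P.mean(0)
    w,V=np.linalg.eigh(np.cov(P.T));a=V[:,1];a=a*np.sign(a[0]);t=(P-mu)@a;wd=(P-mu)@[-a[1],a[0]]
    mid=(t.min()+t.max())/2
    q=lambda lo,hi:np.ptp(wd[(t>=lo)&(t<=hi)])
    print(name,len(u),"cen",mu.round(1),"ext",t.min().round(1),t.max().round(1),"ang",np.degrees(np.arctan2(a[1],a[0])).round(1),"rect",np.round(r[1],1),"w_lo",q(t.min(),t.min()+12).round(1),"w_hi",q(t.max()-12,t.max()).round(1), "depthz",np.median(cloud(c)[v,u,2]).round(1))
    return u,v
H,S,V=[hsv[...,i].astype(int) for i in range(3)]
white=((S<60)&(V>140)).astype(np.uint8)
blob(white,(420,175,455,235),14,"big");blob(white,(392,160,415,198),14,"small")
red=(((H<8)|(H>172))&(S>150)).astype(np.uint8)
blob(red,(350,170,388,240),44,"keel")
brown=((V<115)&(S>90)).astype(np.uint8)
blob(brown,(215,195,250,255),14,"dark")
a=[cv2.resize(f[195:255,205:265],(400,400),interpolation=cv2.INTER_CUBIC),cv2.resize(f[175:235,400:460],(400,400),interpolation=cv2.INTER_CUBIC)]
cv2.imwrite("pics/crop.png",np.hstack(a)[...,::-1])
for u,v in((348,144),(403,146),(396,251)):print(pt(c,u,v).round(0))
C=cloud(c);k=C[150:232,255:325].reshape(-1,3);k=k[k[:,2]>60];print("basket",k.min(0),k.max(0))
E
python3 m.py
```

```text
big 551 cen [ 494.6 -420.4] ext -72.3 81.0 ang -20.2 rect [ 55.4 153.3] w_lo 51.9 w_hi 22.7 depthz 14.1
small 254 cen [ 602.2 -299. ] ext -53.2 48.9 ang -9.0 rect [ 36.9 102.2] w_lo 25.5 w_hi 33.3 depthz 9.4
keel 359 cen [ 497.7 -170.7] ext -71.2 81.6 ang -0.5 rect [ 31.8 152.5] w_lo 28.4 w_hi 14.2 depthz 43.9
dark 522 cen [447.8 325.8] ext -73.9 82.8 ang 11.9 rect [156.8  48.2] w_lo 48.0 w_hi 26.3 depthz 13.5
[ 727. -104.   37.]
[ 714. -301.   39.]
[ 339. -261.   27.]
basket [417.4270852  -23.71962891  60.01611903] [ 672.09194681  206.15881089 1361.80444769]
```

View pics/crop.png

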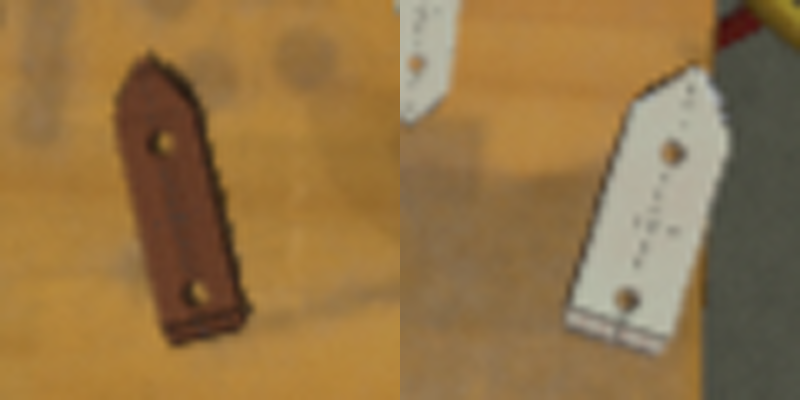

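Both choices are confirmed: the brown plate and the big white plate have their bows at image top (+x), as does the keel. Now the planning helper.

```bash
cat > plan.py <<'E'
# usage: plan.py x y z yaw_deg grip [step_mm] : rows (tool axes, tool pointing down) to the target TCP pose
import sys,json,numpy as np
from scipy.spatial.transform import Rotation as R
from cell import manip
x,y,z,yaw,g=map(float,sys.argv[1:6]);step=float(sys.argv[6]) if len(sys.argv)>6 else 38
s=manip.read_state();p=s["eef_pos"];r=R.from_euler("xyz",s["eef_rot"])
t=R.from_euler("xyz",[np.pi,0,np.radians(yaw)]);d=np.array([x,y,z])-p
w=(r.inv()*t).as_rotvec()
n=int(max(np.ceil(np.linalg.norm(d)/step),np.ceil(np.degrees(np.linalg.norm(w))/8.4),1))
rows=[]
for k in range(n):
    rk=r*R.from_rotvec(w*k/n)
    # shift along axes before this row's turn
    rows.append([round(float(v),3)+0 for v in [*(w/n/np.radians(45)),*(rk.inv().apply(d/n)/40),g]])
print("t",round(s["clock"],1),"pos",p.round(1),"rot",s["eef_rot"].round(4),"gap",round(s["finger_gap"],1))
for i in range(0,n,5):print(json.dumps([rows[i:i+5]]))
E
python3 plan.py 440 324 404 192 -1
```

```text
t 0.1 pos [135.4 533.  404.1] rot [-3.1405e+00 -1.0000e-04  2.8928e+00] gap 94.2
[[[0.0, 0.0, -0.058, -0.867, -0.319, 0.001, -1.0], [0.0, 0.0, -0.058, -0.851, -0.358, 0.001, -1.0], [0.0, 0.0, -0.058, -0.834, -0.397, 0.001, -1.0], [0.0, 0.0, -0.058, -0.815, -0.435, 0.001, -1.0], [0.0, 0.0, -0.058, -0.794, -0.472, 0.001, -1.0]]]
[[[0.0, 0.0, -0.058, -0.772, -0.508, 0.001, -1.0], [0.0, 0.0, -0.058, -0.748, -0.542, 0.001, -1.0], [0.0, 0.0, -0.058, -0.722, -0.576, 0.0, -1.0], [0.0, 0.0, -0.058, -0.695, -0.608, 0.0, -1.0], [0.0, 0.0, -0.058, -0.666, -0.64, 0.0, -1.0]]]
```

>>> step_arm([
  [[0,0,-0.058,-0.867,-0.319,0,-1],[0,0,-0.058,-0.851,-0.358,0,-1],[0,0,-0.058,-0.834,-0.397,0,-1],[0,0,-0.058,-0.815,-0.435,0,-1],[0,0,-0.058,-0.794,-0.472,0,-1]],
])

```text
clock: 0.6
eef_pos: [288.7, 427.4, 404.4]
eef_rot: [-3.141, -0.0, 3.123]
wrist_force: [0.9, 1.2, 0.2]
finger_gap: 94.3
finger_force: 0.0
```

>>> step_arm([
  [[0,0,-0.058,-0.772,-0.508,0,-1],[0,0,-0.058,-0.748,-0.542,0,-1],[0,0,-0.058,-0.722,-0.576,0,-1],[0,0,-0.058,-0.695,-0.608,0,-1],[0,0,-0.058,-0.666,-0.64,0,-1]],
])

```text
clock: 1.1
eef_pos: [440.9, 322.5, 404.4]
eef_rot: [-3.141, -0.0, -2.933]
wrist_force: [-0.2, 0.7, -0.8]
finger_gap: 94.3
finger_force: 0.0
```

>>> step_arm([
  [[0,0,0,0,0,0,-1],[0,0,0,0,0,0,-1]],
])

```text
clock: 1.3
eef_pos: [440.1, 323.3, 404.2]
eef_rot: [-3.141, -0.001, -2.937]
wrist_force: [-0.0, -0.1, 0.6]
finger_gap: 94.0
finger_force: 0.0
```

Run:
```python
from h import *
c=snap("wrist");save(c,"w1.png");np.savez("w1.npz",**c);s=manip.read_state();print(s["eef_pos"],s["eef_rot"],c["cam_to_world"].round(3).tolist(),c["mtx"].round(1).tolist())
```

```text
[439.53381623 323.80843188 404.34451678] [-3.14151208e+00 -7.21097721e-04 -2.93556728e+00] [[-0.204, 0.948, 0.245, 369.377], [0.979, 0.197, 0.051, 308.575], [0.0, 0.251, -0.968, 384.125], [0.0, 0.0, 0.0, 1.0]] [[301.0, 0.0, 317.6], [0.0, 301.0, 197.9], [0.0, 0.0, 1.0]]
```

View pics/w1.png

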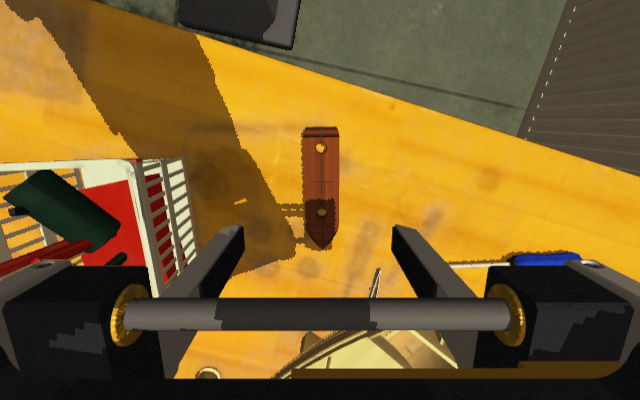

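The wrist view shows the dark plate with its stern up and bow down in the image. Holes are at about (321,148) stern and (321,212) bow, between the fingers. Next I measure it with the wrist camera, using depth for the top face.

```bash
cat > h2.py <<'E'
from h import *
def plate(c,uv,zt,tol=4,color=None):
    "connected region at height zt around pixel uv -> origin xy and yaw (bow +x assumed); ends at -67/+91, hole check"
    C=cloud(c);m=(abs(C[...,2]-zt)<tol)&(c["range_z"]>0)
    if color is not None:m&=color(cv2.cvtColor(c["frame"],cv2.COLOR_RGB2HSV).astype(int))
    n,l=cv2.connectedComponents(m.astype(np.uint8),connectivity=4);k=l[uv[1],uv[0]];assert k
    v,u=np.nonzero(l==k)
    P=np.array([pt(c,a,b,zt)[:2] for a,b in zip(u,v)])
    mu=P.mean(0);a=np.linalg.svd(P-mu,full_matrices=False)[2][0];a*=np.sign(a[0])
    for _ in range(3): # straight sides: fit midline
        b=np.array([-a[1],a[0]]);t=(P-mu)@a;w=(P-mu)@b
        mid=(t.min()+t.max())/2-12;bins=np.arange(mid-50,mid+50,4);bc,wm,W=[],[],[]
        for q in bins:
            s=w[(t>=q)&(t<q+4)]
            if len(s)>5:bc.append(q+2);wm.append((s.max()+s.min())/2);W.append(np.ptp(s))
        p=np.polyfit(bc,wm,1);a=a+p[0]*b;a/=np.linalg.norm(a)
    b=np.array([-a[1],a[0]]);t=(P-mu)@a;w=(P-mu)@b
    s0=np.median(w[(abs(t)<3)]);mw=(np.median(wm))
    o=mu+a*((t.min()+t.max())/2-12)+b*mw
    print("n",len(u),"len",np.ptp(t).round(1),"width",np.median(W).round(1),"z",np.median(C[v,u,2]).round(1),"origin",o.round(1),"yaw",np.degrees(np.arctan2(a[1],a[0])).round(2))
    return o,a
E
python3 - <<'E'
from h2 import *
c=dict(np.load("w1.npz"))
o,a=plate(c,(321,180),14)
for u,v in((321,148),(321,212)):print(pt(c,u,v,14).round(1))
# hole blobs: pixels in plate hull that are not brown-coloured
f=c["frame"].astype(int)
for (u0,v0) in((321,148),(321,212)):
    w=f[v0-9:v0+10,u0-9:u0+10];z=cloud(c)[v0-9:v0+10,u0-9:u0+10,2]
    m=z<9;v,u=np.nonzero(m);print(m.sum(),u.mean()+u0-9,v.mean()+v0-9, pt(c,u.mean()+u0-9,v.mean()+v0-9,7).round(1))
E
```

```text
n 3764 len 157.3 width 42.6 z 13.7 origin [440.8 327.8] yaw 12.7
[400.9 319.4  14. ]
[480.6 336.2  14. ]
87 320.6551724137931 147.19540229885058 [400.6 319.    7. ]
64 321.375 212.4375 [483.2 337.3   7. ]
```

```bash
python3 plan.py 441.3 328 203 192.7 -1 40
```

```text
t 1.4 pos [439.5 323.8 404.3] rot [-3.1415e+00 -7.0000e-04 -2.9356e+00] gap 93.7
[[[0.0, 0.0, -0.003, -0.011, 0.016, 0.839, -1.0], [0.0, 0.0, -0.003, -0.011, 0.016, 0.839, -1.0], [0.0, 0.0, -0.003, -0.011, 0.016, 0.839, -1.0], [0.0, 0.0, -0.003, -0.011, 0.016, 0.839, -1.0], [0.0, 0.0, -0.003, -0.011, 0.015, 0.839, -1.0]]]
[[[0.0, 0.0, -0.003, -0.011, 0.015, 0.839, -1.0]]]
```

>>> step_arm([
  [[0,0,-0.004,-0.013,0.019,0.98,-1],[0,0,-0.004,-0.013,0.019,0.98,-1],[0,0,-0.004,-0.013,0.019,0.98,-1],[0,0,-0.004,-0.013,0.019,0.98,-1],[0,0,-0.002,-0.013,0.019,0.98,-1]],
])

```text
clock: 1.85
eef_pos: [440.4, 328.7, 207.4]
eef_rot: [3.141, 0.0, -2.919]
wrist_force: [0.4, -0.2, 0.1]
finger_gap: 94.1
finger_force: 0.0
```

>>> step_arm([
  [[0,0,0,0,0,0.12,-1],[0,0,0,0,0,0,-1]],
])

```text
clock: 2.05
eef_pos: [441.1, 328.5, 204.1]
eef_rot: [-3.141, -0.001, -2.92]
wrist_force: [0.7, 0.7, -0.3]
finger_gap: 94.3
finger_force: 0.0
```

>>> step_arm([
  [[0,0,0,0,0,0,1],[0,0,0,0,0,0,1],[0,0,0,0,0,0,1],[0,0,0,0,0,0,1],[0,0,0,0,0,0,1]],
], newtons=25)

```text
clock: 2.55
eef_pos: [441.6, 327.9, 204.3]
eef_rot: [3.141, 0.001, -2.921]
wrist_force: [-0.4, -0.9, -0.7]
finger_gap: 57.5
finger_force: 0.0
```

>>> step_arm([
  [[0,0,0,0,0,0,1],[0,0,0,0,0,0,1],[0,0,0,0,0,0,1],[0,0,0,0,0,0,1],[0,0,0,0,0,0,1]],
])

```text
clock: 3.05
eef_pos: [441.6, 327.9, 203.9]
eef_rot: [-3.142, -0.0, -2.921]
wrist_force: [-0.2, -0.3, 1.1]
finger_gap: 43.8
finger_force: 25.0
```

>>> step_arm([
  [[0,0,0,0,0,-0.5,1],[0,0,0,0,0,-1,1],[0,0,0,0,0,-1,1],[0,0,0,0,0,-1,1],[0,0,0,0,0,-1,1]],
])

```text
clock: 3.55
eef_pos: [441.3, 327.8, 385.4]
eef_rot: [-3.142, -0.0, -2.921]
wrist_force: [0.9, 0.8, -0.1]
finger_gap: 43.6
finger_force: 25.0
```

>>> step_arm([
  [[0,0,0,0,0,-0.5,1],[0,0,0,0,0,0,1]],
])

```text
clock: 3.75
eef_pos: [441.5, 327.9, 406.6]
eef_rot: [3.14, 0.005, -2.921]
wrist_force: [0.0, -0.2, -0.0]
finger_gap: 43.5
finger_force: 25.0
```

```bash
python3 - <<'E'
from h2 import *
s=manip.read_state();c=snap("wrist");save(c,"w2.png");np.savez("w2.npz",**c,pos=s["eef_pos"],rot=s["eef_rot"]);print(s["eef_pos"],s["eef_rot"],s["finger_gap"],s["wrist_force"])
E
python3 plan.py 490 -170.6 404 180 1 40
```

```text
[441.54267786 327.90894641 406.62118503] [ 3.13991364  0.00462705 -2.92068172] 43.480983610085794 [ 0.04795927 -0.1897602  -0.04718701]
t 3.8 pos [441.5 327.9 404.2] rot [ 3.1410e+00  1.5000e-03 -2.9207e+00] gap 43.8
[[[0.0, 0.0, 0.022, 0.119, -0.956, 0.0, 1.0], [0.0, 0.0, 0.022, 0.103, -0.958, 0.0, 1.0], [0.0, 0.0, 0.022, 0.086, -0.959, 0.0, 1.0], [0.0, 0.0, 0.022, 0.07, -0.961, 0.0, 1.0], [0.0, 0.0, 0.022, 0.054, -0.962, 0.0, 1.0]]]
[[[0.0, 0.0, 0.022, 0.037, -0.962, 0.0, 1.0], [0.0, 0.0, 0.022, 0.021, -0.963, 0.0, 1.0], [0.0, 0.0, 0.022, 0.005, -0.963, 0.0, 1.0], [0.0, 0.0, 0.022, -0.012, -0.963, 0.0, 1.0], [0.0, 0.0, 0.022, -0.028, -0.963, 0.0, 1.0]]]
[[[0.0, 0.0, 0.022, -0.044, -0.962, 0.0, 1.0], [0.0, 0.0, 0.022, -0.061, -0.961, 0.0, 1.0], [0.0, 0.0, 0.022, -0.077, -0.96, 0.0, 1.0]]]
```

View pics/w2.png

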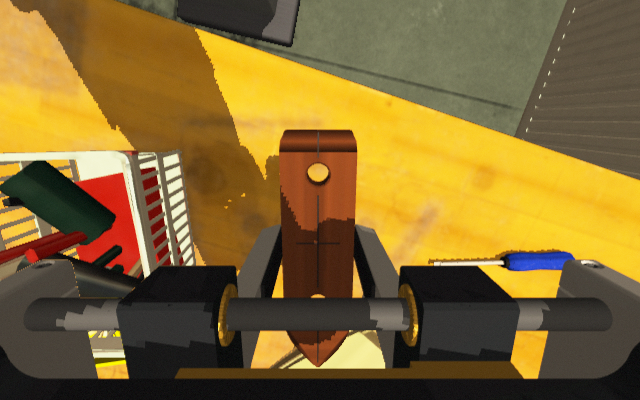

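Plate is held square and level: stern hole at (318,173), bow hole half hidden under the gripper bar. I'll measure it in hand, carry it part way, and view the stand from beside it.

```bash
cat >> h2.py <<'E'
from scipy.spatial.transform import Rotation as R
def inhand(c,uvhole,half,dz=190.,zhint=None):
    "stern hole and midline of held plate in tool frame; half=(row0,row1) rows of clean straight side; dz=TCP to plate top"
    pos=c["pos"];r=R.from_euler("xyz",c["rot"]);C=cloud(c);T=(C-pos)@r.as_matrix()  # tool coords
    m=(abs(T[...,2]-dz)<6)&(c["range_z"]>0)
    n,l=cv2.connectedComponents(m.astype(np.uint8));k=l[uvhole[1]+20,uvhole[0]];m=l==k
    print("top face depth in tool",np.median(T[m][:,2]).round(1))
    zt=np.median(T[m][:,2])
    K=c["mtx"];M=c["cam_to_world"]
    def tool(u,v,z):
        d=r.inv().apply(M[:3,:3]@np.linalg.inv(K)@[u,v,1.]);o=r.inv().apply(M[:3,3]-pos);return o+d*(z-o[2])/d[2]
    L=[]
    for v in range(*half):
        u=np.nonzero(m[v])[0];L.append((tool(u.min()-.5,v,zt)+tool(u.max()+.5,v,zt))/2)
    L=np.array(L);p=np.polyfit(L[:,0],L[:,1],1)
    u0,v0=uvhole;w=~m[v0-18:v0+19,u0-18:u0+19];n,l,s,ce=cv2.connectedComponentsWithStats(w.astype(np.uint8));k=l[18,18]
    hc=ce[k]+[u0-18,v0-18];x,y,bw,bh=s[k][:4]
    h=tool(*hc,zt)
    print("hole px",hc.round(1),"bbox",bw,bh,"hole tool",h.round(1),"midline y at tool x=0",p[1].round(2),"slope deg",np.degrees(p[0]).round(2))
    vs,us=np.nonzero(m);e=[tool(us[vs==vs.min()].mean(),vs.min()-.5,zt)];print("stern edge tool x",e[0].round(1))
    return h,p
E
python3 - <<'E'
from h2 import *
inhand(dict(np.load("w2.npz")),(318,173),(185,225))
E
```

```text
top face depth in tool 190.1
hole px [317.6 172.9] bbox 23 21 hole tool [ 42.8  -0.  190.1] midline y at tool x=0 0.01 slope deg -0.08
stern edge tool x [ 67.5  -9.8 190.1]
```

>>> step_arm([
  [[0,0,0.022,0.119,-0.956,0,1],[0,0,0.022,0.103,-0.958,0,1],[0,0,0.022,0.086,-0.959,0,1],[0,0,0.022,0.07,-0.961,0,1],[0,0,0.022,0.054,-0.962,0,1]],
])

```text
clock: 4.3
eef_pos: [459.9, 134.6, 401.9]
eef_rot: [-3.141, -0.003, -3.008]
wrist_force: [0.5, -0.2, -0.7]
finger_gap: 43.7
finger_force: 25.0
```

>>> step_arm([
  [[0,0,0.022,0.037,-0.962,0,1],[0,0,0.022,0.021,-0.963,0,1],[0,0,0.022,0.005,-0.963,0,1],[0,0,0.022,-0.012,-0.963,0,1],[0,0,0.05,0,0,0,1]],
])

```text
clock: 4.8
eef_pos: [474.8, -20.5, 401.8]
eef_rot: [-3.141, -0.003, -3.12]
wrist_force: [-0.1, 0.2, -0.1]
finger_gap: 43.7
finger_force: 25.0
```

>>> step_arm([
  [[0,0,0.038,0,0,0,1],[0,0,0,0,0,0,1],[0,0,0,0,0,0,1]],
])

```text
clock: 5.1
eef_pos: [474.8, -16.6, 403.2]
eef_rot: [3.141, -0.001, 3.14]
wrist_force: [-0.0, 0.1, -1.1]
finger_gap: 43.8
finger_force: 25.0
```

Run:
```python
from h2 import *
s=manip.read_state();c=snap("wrist");save(c,"w3.png");np.savez("w3.npz",**c,pos=s["eef_pos"],rot=s["eef_rot"]);print(s["eef_pos"],s["eef_rot"],s["clock"])
```

```text
[474.75965051 -16.63501706 403.20515249] [ 3.14143517e+00 -1.00810866e-03  3.13966644e+00] 5.1
```

View pics/w3.png

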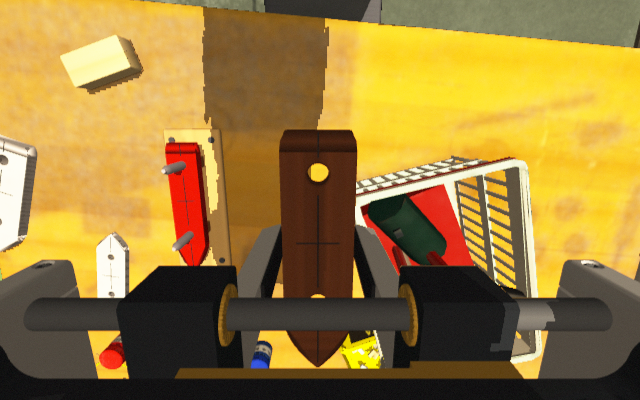

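The stand is in clear view: stern pin from (186,166) to (163,170), bow pin from (190,235) to (174,246), keel bow pointing down (+x). Next I measure the pins and keel from this view.

```bash
cat >> h2.py <<'E'
def pins(c,boxes,zlo=50,zhi=77):
    C=cloud(c);cam=c["cam_to_world"][:3,3];out=[]
    for x0,y0,x1,y1 in boxes:
        P=C[y0:y1,x0:x1].reshape(-1,3);z=P[:,2]
        Q=P[(z>zlo)&(z<zhi)];m=np.median(Q[:,:2],0);Q=Q[np.linalg.norm(Q[:,:2]-m,axis=1)<9]
        mu=Q[:,:2].mean(0);d=mu-cam[:2];d/=np.linalg.norm(d)
        T=P[(z>79)&(z<95)]
        print("n",len(Q),"axis",(mu+3.9*d).round(1),"tip n",len(T),T.mean(0).round(1) if len(T) else "", "zmax",z[z<110].max().round(1));out.append(mu+3.9*d)
    b=out[1]-out[0];print("mid",((out[0]+out[1])/2).round(1),"dist",np.linalg.norm(b).round(1),"yaw",np.degrees(np.arctan2(b[1],b[0])).round(2));return out
E
python3 - <<'E'
from h2 import *
c=dict(np.load("w3.npz"))
plate(c,(187,200),44,5,lambda h:((h[...,0]<10)|(h[...,0]>170))&(h[...,1]>140))
pins(c,[(155,158,190,180),(165,226,200,256)])
inhand(c,(318,173),(185,225))
C=cloud(c)
for n,b in(("stern",(155,158,190,180)),("bow",(165,226,200,256))):
    x0,y0,x1,y1=b;m=(C[y0:y1,x0:x1,2]>52)&(C[y0:y1,x0:x1,2]<95);v,u=np.nonzero(m);v+=y0;u+=x0
    k=u<u.min()+2;e=(u.min()-.5,v[k].mean());print(n,"tip px",e,pt(c,*e,86).round(1))
E
python3 - <<'E'
import sys;sys.path.insert(0,'.')
from h2 import *
c=dict(np.load("top0.npz"));f=c["frame"]
C=cloud(c);m=(C[...,2]>52)&(C[...,2]<95);m[:,:350]=0;m[:,390:]=0;m[:170]=0;m[240:]=0
n,l,s,ce=cv2.connectedComponentsWithStats(m.astype(np.uint8));print(s[1:],[pt(c,*q,75).round(1) for q in ce[1:]])
E
```

```text
n 3244 len 148.3 width 34.9 z 43.6 origin [ 488.1 -169.5] yaw -0.53
n 114 axis [ 451.  -170.8] tip n 64 [ 450.5 -169.    82.6] zmax 87.1
n 117 axis [ 535.  -170.7] tip n 53 [ 533.8 -169.2   82.9] zmax 86.6
mid [ 493.  -170.8] dist 84.0 yaw 0.06
top face depth in tool 190.1
hole px [317.6 172.9] bbox 22 21 hole tool [4.280e+01 1.000e-01 1.901e+02] midline y at tool x=0 0.11 slope deg -0.01
stern edge tool x [ 67.5 -12.5 190.1]
stern tip px (np.float64(160.5), np.float64(170.0)) [ 450.4 -172.8   86. ]
bow tip px (np.float64(171.5), np.float64(246.83333333333334)) [ 532.9 -172.    86. ]
[[368 195   4   3  10]
 [366 199   1   1   1]
 [369 219   4   3  10]
 [374 222   1   1   1]] [array([ 533.5, -169.4,   75. ]), array([ 523.5, -156.9,   75. ]), array([ 450.5, -168.6,   75. ]), array([ 443.2, -181.4,   75. ])]
```

```bash
python3 plan.py 493 -170.8 404 180 1 36;python3 plan.py 493 -170.8 300 180 1 36|tail -1
```

```text
t 5.2 pos [474.8 -16.6 403.4] rot [ 3.1415e+00 -6.0000e-04  3.1397e+00] gap 44.1
[[[0.0, 0.0, 0.0, -0.093, -0.771, -0.003, 1.0], [0.0, 0.0, 0.0, -0.092, -0.771, -0.003, 1.0], [0.0, 0.0, 0.0, -0.092, -0.771, -0.003, 1.0], [0.0, 0.0, 0.0, -0.092, -0.771, -0.003, 1.0], [0.0, 0.0, 0.0, -0.092, -0.771, -0.003, 1.0]]]
[[[0.0, 0.0, 0.0, -0.076, -0.642, 0.431, 1.0]]]
```

>>> step_arm([
  [[0,0,0,-0.092,-0.771,0,1],[0,0,0,-0.092,-0.771,0,1],[0,0,0,-0.092,-0.771,0,1],[0,0,0,-0.092,-0.771,0,1],[0,0,0,-0.092,-0.771,0,1]],
])

```text
clock: 5.65
eef_pos: [492.7, -172.2, 403.7]
eef_rot: [-3.142, -0.0, 3.14]
wrist_force: [0.7, 0.8, -1.0]
finger_gap: 43.9
finger_force: 25.0
```

>>> step_arm([
  [[0,0,0,0,0,0.9,1],[0,0,0,0,0,0.9,1],[0,0,0,0,0,0.6,1],[0,0,0,0,0,0,1],[0,0,0,0,0,0,1]],
])

```text
clock: 6.15
eef_pos: [492.9, -171.2, 308.6]
eef_rot: [-3.141, 0.0, 3.139]
wrist_force: [-0.6, 0.4, 0.9]
finger_gap: 43.7
finger_force: 25.0
```

Run:
```python
from h2 import *
s=manip.read_state();c=snap("wrist");np.savez("w4.npz",**c,pos=s["eef_pos"],rot=s["eef_rot"]);print(s["eef_pos"],s["eef_rot"],s["clock"])
d=snap("side");np.savez("s4.npz",**d)
a=cv2.resize(c["frame"][100:260,250:390],(420,480),interpolation=cv2.INTER_CUBIC)
b=cv2.resize(d["frame"][190:270,255:315+25],(380,480),interpolation=cv2.INTER_CUBIC)
cv2.imwrite("pics/w4.png",np.hstack([a,b])[...,::-1])
```

```text
[ 492.93706465 -171.24807483  308.57856605] [-3.14148182e+00  2.31435751e-04  3.13886107e+00] 6.15
```

View pics/w4.png

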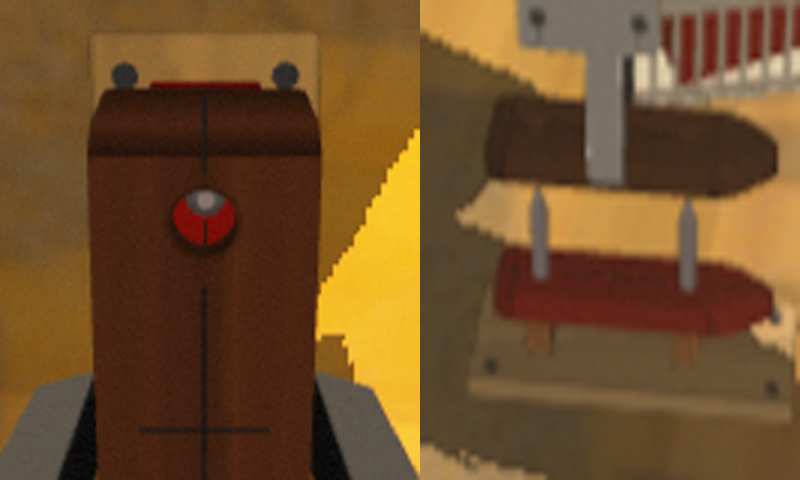

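Through the stern hole (centre about px (318,173)) the stern pin tip shows at px (318.3,167.3). In the side crop the plate hovers square above the pins. Next, the exact offset.

Run:
```python
from h2 import *
c=dict(np.load("w4.npz"))
h,p=inhand(c,(318,173),(185,225))
f=c["frame"].astype(int);w=f[160:186,306:330];m=(np.ptp(w,axis=2)<30)&(w.sum(2)>200)
n,l,s,ce=cv2.connectedComponentsWithStats(m.astype(np.uint8));print(s[1:],ce[1:].round(1)+[306,160])
b=(np.sum(w,2)>420);v,u=np.nonzero(b);print("bright",b.sum(),u.mean()+306,v.mean()+160)
for q in((318.3,167.3),(u.mean()+306,v.mean()+160)):print("pin stern",pt(c,*q,86).round(1))
hw=c["pos"]+R.from_euler("xyz",c["rot"]).apply(h);print("hole world",hw.round(1))
```

```text
top face depth in tool 190.1
hole px [317.6 172.9] bbox 22 21 hole tool [4.280e+01 1.000e-01 1.901e+02] midline y at tool x=0 0.12 slope deg 0.0
stern edge tool x [ 67.5  -9.8 190.1]
[[ 7  4 11  7 49]] [[318.  166.4]]
bright 0 nan nan
pin stern [ 452.  -170.5   86. ]
pin stern [nan nan nan]
hole world [ 450.2 -171.   118.5]<stdin>:6: RuntimeWarning: Mean of empty slice.
  ret = ret.dtype.type(ret / rcount)
<stdin>:7: RuntimeWarning: Mean of empty slice.
```

>>> step_arm([
  [[0,0,0,-0.03,0.01,0,1],[0,0,0,0,0,0.25,1],[0,0,0,0,0,0.25,1],[0,0,0,0,0,0.1,1],[0,0,0,0,0,0,1]],
])

```text
clock: 6.75
eef_pos: [493.7, -171.1, 282.9]
eef_rot: [3.141, -0.002, 3.138]
wrist_force: [-0.2, -0.2, -0.3]
finger_gap: 43.7
finger_force: 25.0
```

Run:
```python
from h2 import *
s=manip.read_state();c=snap("wrist");np.savez("w5.npz",**c,pos=s["eef_pos"],rot=s["eef_rot"]);print(s["eef_pos"],s["wrist_force"],s["moment"])
f=c["frame"].astype(int);w=f[160:186,306:330];m=(np.ptp(w,axis=2)<30)&(w.sum(2)>200)
n,l,st,ce=cv2.connectedComponentsWithStats(m.astype(np.uint8));print(st[1:],ce[1:].round(1)+[306,160])
for q in ce[1:]:print(pt(c,*(q+[306,160]),84).round(1))
h,p=inhand(c,(318,173),(185,225));print((c["pos"]+R.from_euler("xyz",c["rot"]).apply(h)).round(1))
```

```text
[ 493.67305758 -171.10023407  282.88422193] [-0.15868663 -0.24310459 -0.33321241] [ 0.00024277 -0.00103134 -0.02180022]
[[  5   4  14  13 128]] [[317.5 169.5]]
[ 450.  -170.7   84. ]Traceback (most recent call last):
  File "<stdin>", line 6, in <module>
  File "h2.py", line 25, in inhand
    pos=c["pos"];r=R.from_euler("xyz",c["rot"]);C=cloud(c);T=(C-pos)@r.as_matrix()  # tool coords
        ~^^^^^^^
KeyError: 'pos'
```

>>> step_arm([
  [[0,0,0,0,0,0.2,1],[0,0,0,0,0,0.2,1],[0,0,0,0,0,0,1]],
])

```text
clock: 7.1
eef_pos: [493.5, -171.0, 266.5]
eef_rot: [3.141, -0.002, 3.138]
wrist_force: [0.4, -0.9, -0.3]
finger_gap: 43.9
finger_force: 25.0
```

>>> step_arm([
  [[0,0,0,0,0,0.2,1],[0,0,0,0,0,0.2,1],[0,0,0,0,0,0,1]],
])

```text
clock: 7.4
eef_pos: [493.6, -171.0, 250.6]
eef_rot: [3.141, -0.002, 3.138]
wrist_force: [0.0, 0.5, -0.5]
finger_gap: 43.3
finger_force: 25.0
```

>>> step_arm([
  [[0,0,0,0,0,0.05,1],[0,0,0,0,0,0.02,1],[0,0,0,0,0,0,1]],
])

```text
clock: 7.7
eef_pos: [493.8, -171.1, 249.1]
eef_rot: [-3.142, 0.0, 3.138]
wrist_force: [0.5, -0.2, -0.6]
finger_gap: 43.6
finger_force: 25.0
```

>>> step_arm([
  [[0,0,0,0,0,0.02,1],[0,0,0,0,0,0,1]],
])

```text
clock: 7.9
eef_pos: [493.8, -171.1, 248.3]
eef_rot: [-3.142, 0.0, 3.138]
wrist_force: [0.1, -1.1, 0.2]
finger_gap: 43.5
finger_force: 25.0
```

>>> step_arm([
  [[0,0,0,0,0,0.02,1],[0,0,0,0,0,0.02,1],[0,0,0,0,0,0,1]],
])

```text
clock: 8.2
eef_pos: [493.9, -171.1, 247.8]
eef_rot: [-3.141, 0.001, 3.138]
wrist_force: [-6.3, 2.0, 15.5]
finger_gap: 43.6
finger_force: 25.0
```

>>> step_arm([
  [[0,0,0,0,0,-0.02,1],[0,0,0,0,0,0,-1],[0,0,0,0,0,0,-1],[0,0,0,0,0,0,-1],[0,0,0,0,0,0,-1]],
])

```text
clock: 8.7
eef_pos: [493.8, -171.2, 247.3]
eef_rot: [3.142, -0.0, 3.138]
wrist_force: [-0.2, -0.7, 0.1]
finger_gap: 72.2
finger_force: 0.0
```

>>> step_arm([
  [[0,0,0,0,0,-0.6,-1],[0,0,0,0,0,-1,-1],[0,0,0,0,0,-1,-1],[0,0,0,0,0,-1,-1],[0,0,0,0,0,0,-1]],
])

```text
clock: 9.2
eef_pos: [494.0, -171.2, 396.6]
eef_rot: [-3.138, 0.008, 3.138]
wrist_force: [0.1, -0.8, -0.5]
finger_gap: 93.8
finger_force: 0.0
```

Run:
```python
from h2 import *
s=manip.read_state();c=snap("wrist");np.savez("w6.npz",**c,epos=s["eef_pos"]);save(c,"w6.png");print(s["eef_pos"],s["eef_rot"],s["finger_gap"])
```

```text
[ 494.02387976 -171.19236408  396.61542694] [-3.13834563  0.00763016  3.13795452] 93.81649221589502
```

View pics/w6.png

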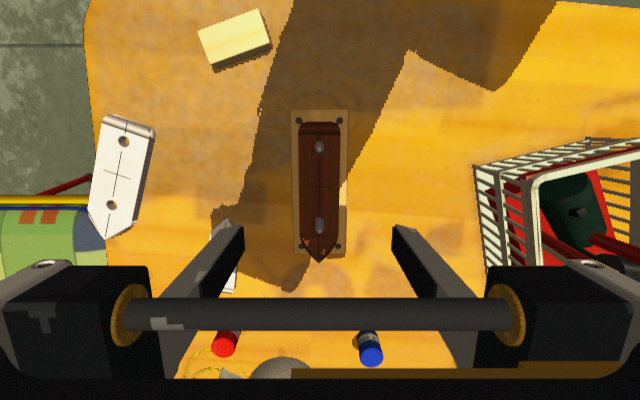

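The dark plate is on the stand with both pins through its holes, at (319,147) and (319,225), bow down in the image. The white plate is at left, with holes at (123,142) and (111,205). Next I check the seating and measure the white plate and pins.

```bash
python3 - <<'E'
from h2 import *
c=dict(np.load("w6.npz"))
plate(c,(319,185),58,5,lambda h:(h[...,1]>90)&((h[...,0]<14)|(h[...,0]>170)))
o,a=plate(c,(118,180),14,4,lambda h:h[...,1]<90)
print("white holes",pt(c,123.5,142,12).round(1),pt(c,111.5,205,12).round(1))
C=cloud(c)
for b in((305,138,332,160),(305,212,332,238)):
    x0,y0,x1,y1=b;m=(C[y0:y1,x0:x1,2]>66)&(C[y0:y1,x0:x1,2]<95);v,u=np.nonzero(m);T=C[y0:y1,x0:x1][m];t=T[T[:,2]>78]
    print(len(u),T.mean(0).round(1),T[:,2].max().round(1),"tip",t.mean(0).round(1))
E
python3 plan.py 487.5 -418 397 160 -1 36
```

```text
n 4946 len 156.2 width 43.0 z 57.7 origin [ 492.8 -171.1] yaw -0.28
n 5294 len 158.4 width 57.2 z 13.6 origin [ 487.7 -416.6] yaw -20.19
white holes [ 449.7 -404.    12. ] [ 528.1 -432.6   12. ]
83 [ 450.1 -170.7   81.1] 86.3 tip [ 450.6 -170.7   82.4]
99 [ 532.6 -170.7   78.3] 87.3 tip [ 533.5 -170.6   82.1]
t 9.2 pos [ 493.8 -171.1  393.6] rot [-3.1399  0.0041  3.1379] gap 94.1
[[[0.0, 0.001, 0.063, 0.019, -0.882, -0.011, -1.0], [0.0, 0.001, 0.063, -0.024, -0.882, -0.011, -1.0], [0.0, 0.001, 0.063, -0.068, -0.879, -0.011, -1.0], [0.0, 0.001, 0.063, -0.111, -0.875, -0.011, -1.0], [0.0, 0.001, 0.063, -0.154, -0.868, -0.012, -1.0]]]
[[[0.0, 0.001, 0.063, -0.197, -0.86, -0.012, -1.0], [0.0, 0.001, 0.063, -0.239, -0.849, -0.012, -1.0]]]
```

>>> step_arm([
  [[0,0,0.063,0.019,-0.882,0,-1],[0,0,0.063,-0.024,-0.882,0,-1],[0,0,0.063,-0.068,-0.879,0,-1],[0,0,0.063,-0.111,-0.875,0,-1],[0,0,0.063,-0.154,-0.868,0,-1]],
])

```text
clock: 9.75
eef_pos: [489.0, -348.9, 389.6]
eef_rot: [3.141, -0.002, 2.888]
wrist_force: [0.3, 0.6, 0.0]
finger_gap: 94.2
finger_force: 0.0
```

>>> step_arm([
  [[0,0,0.063,-0.197,-0.86,0,-1],[0,0,0.063,-0.239,-0.849,0,-1],[0,0,0,0,0,0,-1],[0,0,0,0,0,0,-1]],
])

```text
clock: 10.15
eef_pos: [487.3, -418.4, 389.4]
eef_rot: [3.14, -0.002, 2.791]
wrist_force: [1.5, 0.7, 0.4]
finger_gap: 94.3
finger_force: 0.0
```

```bash
python3 - <<'E'
from h2 import *
s=manip.read_state();c=snap("wrist");save(c,"w7.png");np.savez("w7.npz",**c);print(s["eef_pos"],s["eef_rot"],s["clock"])
C=cloud(c);m=(abs(C[...,2]-14)<4)&(c["range_z"]>0)
P=np.array([488,-417.5,14,1]);q=np.linalg.inv(c["cam_to_world"])@P;q=c["mtx"]@q[:3];q=(q[:2]/q[2]).astype(int);print(q)
o,a=plate(c,tuple(q),14,4,lambda h:h[...,1]<90)
for k in(42,-42):
    e=o+a*k;g=np.linalg.inv(c["cam_to_world"])@[*e,10,1];g=c["mtx"]@g[:3];g=(g[:2]/g[2]).astype(int)
    z=C[g[1]-12:g[1]+13,g[0]-12:g[0]+13,2]<9;v,u=np.nonzero(z);print(k,z.sum(),pt(c,u.mean()+g[0]-12,v.mean()+g[1]-12,7).round(1))
E
python3 plan.py 488 -417.5 204 159.8 -1 39
```

```text
[ 487.26258651 -418.36241209  389.41687232] [ 3.14039010e+00 -2.49287068e-03  2.79096867e+00] 10.15
[317 182]
n 5194 len 155.7 width 54.6 z 13.7 origin [ 488.  -417.9] yaw -20.33
42 70 [ 528.4 -432.6    7. ]
-42 90 [ 448.7 -403.6    7. ]
t 10.2 pos [ 487.5 -417.7  390. ] rot [ 3.1405e+00 -1.9000e-03  2.7920e+00] gap 94.0
[[[0.0, 0.0, 0.001, -0.004, 0.001, 0.93, -1.0], [0.0, 0.0, 0.001, -0.004, 0.001, 0.93, -1.0], [0.0, 0.0, 0.001, -0.003, 0.001, 0.93, -1.0], [0.0, 0.0, 0.001, -0.003, 0.001, 0.93, -1.0], [0.0, 0.0, 0.001, -0.002, 0.001, 0.93, -1.0]]]
```

>>> step_arm([
  [[0,0,0.002,-0.004,0,0.93,-1],[0,0,0,-0.004,0,0.93,-1],[0,0,0,-0.004,0,0.93,-1],[0,0,0,-0.004,0,0.93,-1],[0,0,0,0,0,0.93,-1]],
])

```text
clock: 10.7
eef_pos: [488.2, -416.8, 204.0]
eef_rot: [3.141, -0.0, 2.792]
wrist_force: [0.5, 0.0, -0.2]
finger_gap: 93.9
finger_force: 0.0
```

>>> step_arm([
  [[0,0,0,0,0,0,-1],[0,0,0,0,0,0,1],[0,0,0,0,0,0,1],[0,0,0,0,0,0,1],[0,0,0,0,0,0,1]],
], newtons=25)

```text
clock: 11.2
eef_pos: [488.1, -418.1, 206.2]
eef_rot: [-3.141, 0.001, 2.79]
wrist_force: [-0.3, -0.2, -0.1]
finger_gap: 65.5
finger_force: 0.0
```

>>> step_arm([
  [[0,0,0,0,0,0,1],[0,0,0,0,0,0,1],[0,0,0,0,0,0,1],[0,0,0,0,0,0,1]],
])

```text
clock: 11.6
eef_pos: [488.1, -418.2, 205.8]
eef_rot: [-3.142, 0.0, 2.79]
wrist_force: [-1.3, 1.9, 5.0]
finger_gap: 55.6
finger_force: 25.0
```

>>> step_arm([
  [[0,0,0,0,0,-0.5,1],[0,0,0,0,0,-1,1],[0,0,0,0,0,-1,1],[0,0,0,0,0,-1,1],[0,0,0,0,0,0,1]],
])

```text
clock: 12.1
eef_pos: [488.2, -418.5, 351.3]
eef_rot: [-3.138, 0.008, 2.79]
wrist_force: [0.8, 0.5, 0.8]
finger_gap: 55.4
finger_force: 25.0
```

>>> step_arm([
  [[0,0,0,0,0,0,1],[0,0,0,0,0,0,1]],
])

```text
clock: 12.3
eef_pos: [487.9, -418.1, 343.6]
eef_rot: [3.14, -0.002, 2.79]
wrist_force: [-0.2, -0.2, -1.5]
finger_gap: 55.5
finger_force: 25.0
```

```bash
python3 - <<'E'
from h2 import *
s=manip.read_state();c=snap("wrist");c.update(pos=s["eef_pos"],rot=s["eef_rot"]);save(c,"w8.png");np.savez("w8.npz",**c);print(s["eef_pos"],s["eef_rot"],s["clock"])
h,p=inhand(c,(318,173),(185,225))
E
python3 plan.py 493.3 -170.8 345 180 1 36
```

```text
[ 487.86824949 -418.14660267  343.59461396] [ 3.14049315e+00 -2.47311866e-03  2.78982966e+00] 12.3
top face depth in tool 192.1
hole px [317.4 173. ] bbox 22 21 hole tool [ 42.5   0.2 192.1] midline y at tool x=0 0.24 slope deg 0.05
stern edge tool x [ 67.    0.  192.1]
t 12.3 pos [ 487.9 -418.2  343.5] rot [ 3.1404e+00 -2.8000e-03  2.7899e+00] gap 55.2
[[[0.0, 0.0, -0.064, 0.286, 0.836, -0.004, 1.0], [0.0, 0.0, -0.064, 0.244, 0.849, -0.004, 1.0], [0.0, 0.0, -0.064, 0.201, 0.861, -0.004, 1.0], [0.0, 0.0, -0.064, 0.158, 0.87, -0.005, 1.0], [0.0, 0.0, -0.064, 0.114, 0.876, -0.005, 1.0]]]
[[[0.0, 0.0, -0.064, 0.07, 0.881, -0.005, 1.0], [0.0, 0.0, -0.064, 0.025, 0.883, -0.005, 1.0]]]
```

>>> step_arm([
  [[0,0,-0.064,0.286,0.836,0,1],[0,0,-0.064,0.244,0.849,0,1],[0,0,-0.064,0.201,0.861,0,1],[0,0,-0.064,0.158,0.87,0,1],[0,0,-0.064,0.114,0.876,0,1]],
])

```text
clock: 12.85
eef_pos: [491.6, -240.1, 344.1]
eef_rot: [3.141, -0.002, 3.043]
wrist_force: [0.7, 0.6, -1.4]
finger_gap: 55.6
finger_force: 25.0
```

>>> step_arm([
  [[0,0,-0.064,0.07,0.881,0,1],[0,0,-0.064,0.025,0.883,0,1],[0,0,0,0,0,0,1],[0,0,0,0,0,0.8,1],[0,0,0,0,0,0,1]],
])

```text
clock: 13.35
eef_pos: [492.7, -170.8, 309.7]
eef_rot: [3.139, -0.006, 3.141]
wrist_force: [-1.6, -0.4, -0.5]
finger_gap: 55.6
finger_force: 25.0
```

Run:
```python
from h2 import *
s=manip.read_state();c=snap("wrist");c.update(pos=s["eef_pos"],rot=s["eef_rot"]);np.savez("w9.npz",**c);print(s["eef_pos"],s["eef_rot"],s["clock"])
d=snap("side");np.savez("s9.npz",**d)
h,p=inhand(c,(318,173),(185,225));print("hole",(c["pos"]+R.from_euler("xyz",c["rot"]).apply(h)).round(1))
a=cv2.resize(c["frame"][100:260,250:390],(420,480),interpolation=cv2.INTER_CUBIC)
b=cv2.resize(d["frame"][190:270,255:340],(380,480),interpolation=cv2.INTER_CUBIC)
cv2.imwrite("pics/w9.png",np.hstack([a,b])[...,::-1])
C=cloud(c)[160:186,306:330];m=(C[...,2]>66)&(C[...,2]<90);v,u=np.nonzero(m);print(m.sum(),C[m].mean(0).round(1),u.mean()+306,v.mean()+160)
```

```text
[ 492.67729929 -170.81427124  309.71357726] [ 3.13906368 -0.00619313  3.14149689] 13.35
top face depth in tool 192.0
hole px [317.4 172.9] bbox 22 21 hole tool [ 42.5   0.  192. ] midline y at tool x=0 0.05 slope deg 0.05
stern edge tool x [ 66.9  -0.2 192. ]
hole [ 449.  -170.3  118. ]
119 [ 451.2 -170.6   82.7] 316.8067226890756 167.57983193277312
```

View pics/w9.png

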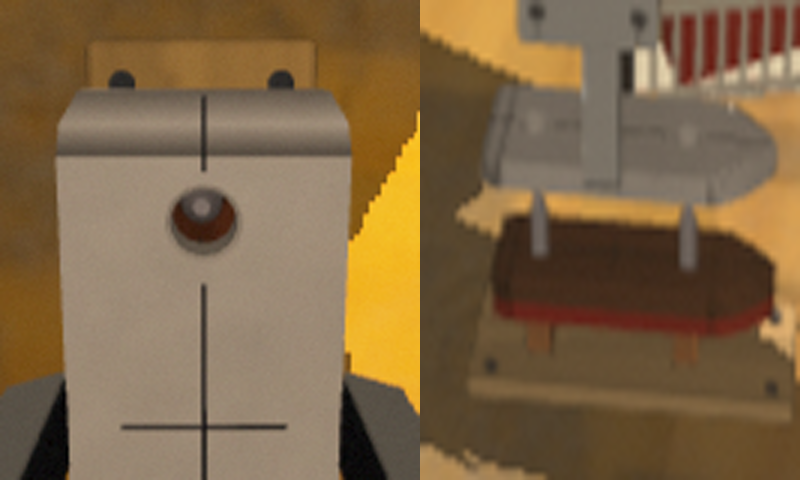

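The white plate is square above the pins: stern pin tip inside the hole at crop (203,205), and the dark plate sits flush on the red keel. Descending now.

>>> step_arm([
  [[0,0,0,-0.015,0,0,1],[0,0,0,0,0,0.25,1],[0,0,0,0,0,0.25,1],[0,0,0,0,0,0.1,1],[0,0,0,0,0,0,1]],
])

```text
clock: 13.95
eef_pos: [493.8, -170.9, 288.6]
eef_rot: [3.141, -0.001, -3.142]
wrist_force: [-0.7, -1.0, -0.6]
finger_gap: 55.8
finger_force: 25.0
```

>>> step_arm([
  [[0,0,0,0,0,0.2,1],[0,0,0,0,0,0.15,1],[0,0,0,0,0,0,1]],
])

```text
clock: 14.25
eef_pos: [493.8, -170.8, 274.5]
eef_rot: [3.141, -0.001, -3.141]
wrist_force: [0.0, 0.2, -1.2]
finger_gap: 55.6
finger_force: 25.0
```

Threaded with no contact force. Continuing down to contact.

>>> step_arm([
  [[0,0,0,0.006,0,0.1,1],[0,0,0,0,0,0.1,1],[0,0,0,0,0,0.03,1],[0,0,0,0,0,0,1]],
])

```text
clock: 14.65
eef_pos: [493.7, -170.9, 266.1]
eef_rot: [3.141, -0.0, -3.141]
wrist_force: [0.3, 0.4, -1.0]
finger_gap: 55.5
finger_force: 25.0
```

>>> step_arm([
  [[0,0,0,0,0,0.025,1],[0,0,0,0,0,0,1]],
])

```text
clock: 14.85
eef_pos: [493.7, -170.9, 265.3]
eef_rot: [-3.142, 0.0, -3.141]
wrist_force: [0.4, -0.3, -0.7]
finger_gap: 55.4
finger_force: 25.0
```

>>> step_arm([
  [[0,0,0,0,0,0.025,1],[0,0,0,0,0,0.025,1],[0,0,0,0,0,0,1]],
])

```text
clock: 15.15
eef_pos: [493.7, -170.9, 263.8]
eef_rot: [-3.141, 0.0, -3.141]
wrist_force: [-2.2, 1.6, 4.8]
finger_gap: 55.7
finger_force: 25.0
```

>>> step_arm([
  [[0,0,0,0,0,0.015,1],[0,0,0,0,0,0,1]],
])

```text
clock: 15.35
eef_pos: [493.7, -170.8, 263.7]
eef_rot: [-3.141, 0.0, -3.141]
wrist_force: [-5.6, 1.3, 14.1]
finger_gap: 56.0
finger_force: 25.0
```

>>> step_arm([
  [[0,0,0,0,0,-0.015,1],[0,0,0,0,0,0,-1],[0,0,0,0,0,0,-1],[0,0,0,0,0,0,-1],[0,0,0,0,0,0,-1]],
])

```text
clock: 15.85
eef_pos: [493.7, -170.9, 263.1]
eef_rot: [3.142, -0.0, -3.141]
wrist_force: [-0.4, -0.1, -0.6]
finger_gap: 84.3
finger_force: 0.0
```

>>> step_arm([
  [[0,0,0,0,0,0,-1],[0,0,0,0,0,-0.6,-1],[0,0,0,0,0,-1,-1],[0,0,0,0,0,-1,-1],[0,0,0,0,0,-0.7,-1]],
])

```text
clock: 16.35
eef_pos: [493.6, -170.8, 397.9]
eef_rot: [-3.141, 0.002, -3.141]
wrist_force: [0.9, -0.2, -0.5]
finger_gap: 94.2
finger_force: 0.0
```

>>> step_arm([
  [[0,0,0,0,0,0,-1],[0,0,0,0,0,0,-1]],
])

```text
clock: 16.55
eef_pos: [493.6, -170.8, 395.2]
eef_rot: [-3.141, 0.0, -3.141]
wrist_force: [-0.0, -0.3, 0.1]
finger_gap: 94.2
finger_force: 0.0
```

Run:
```python
from h2 import *
c=snap("wrist");d=snap("side");C=cloud(c)
plate(c,(319,190),72,4,lambda h:h[...,1]<110)
for r in((135,165),(230,255)):
    z=C[r[0]:r[1],300:340,2];print(r,np.median(z[(z>60)&(z<80)]).round(1))
a=cv2.resize(c["frame"][90:290,240:400],(400,500),interpolation=cv2.INTER_CUBIC)
b=cv2.resize(d["frame"][190:270,255:340],(400,500),interpolation=cv2.INTER_CUBIC)
cv2.imwrite("pics/end.png",np.hstack([a,b])[...,::-1])
```

```text
n 7028 len 156.6 width 54.9 z 71.7 origin [ 493.8 -170.8] yaw 0.06
(135, 165) 71.7
(230, 255) 71.8
```

View pics/end.png

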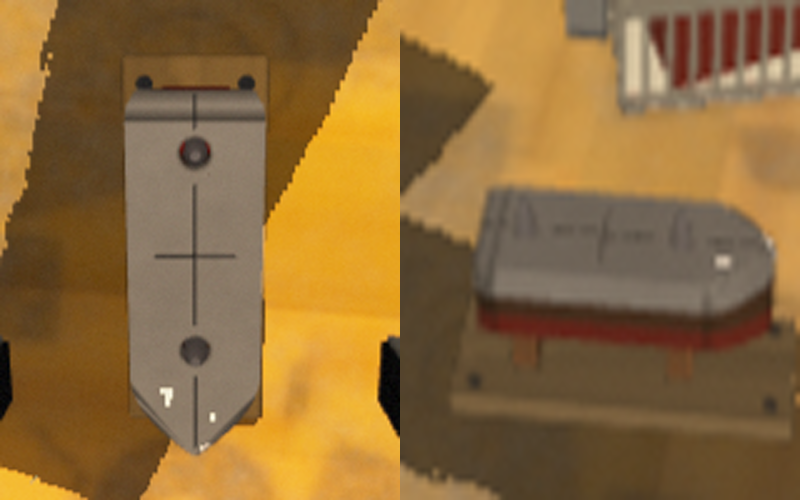

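The white plate lies flat at 71.7 mm, bow and stern level, with both pins through its holes at crop (195,152) and (195,350). Handing in.

```bash
python3 -c "
from cell import workorder;print(workorder.sign_off())"
```

```text
the job is handed in; nothing more can be done
None
```

The job is handed in: the dark layer is seated on the keel and the white layer flat on top of it, both over both pins with bows matching the keel's. The gripper was clear, the pots and cork were never touched, and it took about 17 s; the hand-in returned no verdict.

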